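# Register samples on the tag reader and put them in the cleared tray

### The arm

A 6-joint arm with a two-finger parallel gripper is mounted at the origin on a cart in front of the work surface, level with it; the furniture and walls round the work are solid. World frame = base frame: x ahead of the robot, y to its left, z up, the work surface at z = 0. Lengths are in mm, angles in rad, forces in N, time in s.
With the tool pointing down it reaches from about 300 to 775 mm from the base axis. Payload 14.6 kg.
Tool frame: the origin (TCP) lies at the very end of the fingers, on their centre line; the grasp point (between the pads) lies 19 mm behind it; z points along the fingers, y is the line along which they close (so a half turn about z gives the same grasp; the last joint's range is limited). The gripper opens to 94 mm and grips with 3 to 60 N. Pads are 16 mm wide; open, the fingers measure 119 mm over their backs; the gripper's body (75 mm by 177 mm) begins 78 mm behind the grasp point.
Start: joints at [-1.171, 0.3, 1.521, -0, 1.321, -0.067], TCP at [247.509, -491.15, 205.446] pointing down, gripper open.
Joint ranges: [-3.03, 3.03], [-0.79, 2.21], [0.23, 2.52], [-1.04, 4.18], [0, 3.07], [-2.55, 2.55]. Speed limits (rad/s): [2.22, 2.22, 2.57, 3.14, 3.14, 3.14].

### API

Orientations are given as [roll, pitch, yaw] about the fixed x, y, z axes, in that order (R = Rz(yaw) Ry(pitch) Rx(roll)).
In Python, from cell import manip, camera, get_calibration gives the robot as it stands. The module is installed in compiled form; this text tells all that it offers.
- The arm moves only by the tool jog_arm, never from a script. Its argument "plan" is one flat list of numbers, 6 for each row, row after row: the shift along the world's x, y, z in m, then the turn, a rotation vector about the world's x, y, z in degrees. A call has 1 to 20 rows; each row is the pose to reach, as a shift and turn from the pose commanded when the call began; what a row does not reach only later rows make up. A row lasts 1/10 s, in which the tool goes at most 50 mm and 8.59 degrees, less where a joint would pass 70% of its speed; a pose out of reach is approached as far as the arm can. A call with a gripper value outside its range is refused whole. "claw" is the finger opening in m, from 0 to 0.094, set as the call begins (left out, the last holds). The fingers move at their own pace and stop on an object; "force" is the grip in N (left out, the last holds). Time passes only in rows, so rows that repeat a pose let the fingers close. It gives the time, the measured TCP pose, the force, the opening and the grip force at its end, in the units of the state.
- manip.read_state(): the state, without advancing time (a new reading comes with each control period).
- camera(name): name is "scene" or "top"; returns (picture, depth): 480x640x3 uint8, red, green, blue; 480x640 float32, mm along the optical axis (not along the pixel's ray), 0 where there is no reading.
- get_calibration(name): a dict with "fx", "fy", "cx", "cy" (pixels), "origin" and "attitude" of the camera in the world. Camera axes: x right, y down, z forward; pixel columns grow to the right and rows downward; lengths in mm; the calibration is good to about 2 mm. A picture is of the moment at which its call begins. get_calibration takes no time and is no camera call.
- manip.sign_off(): hands the job in; it is judged then, once.
The state is a dict: "clock": time; "joints": joint angles; "qd": joint speeds; "effort": joint torques, N m; "eef_pos": TCP position; "eef_rot": TCP orientation; "wrist_force": force on the tool from outside, world axes, zero at the start; "moment": the same for the moment, N m; "finger_gap": finger opening in mm; "finger_force": force on a finger pad.
Only numpy, scipy, OpenCV 4.12 (cv2) and the standard library are available. Lean on these libraries where they do the work, as an engineer would, in place of code of your own. Each camera call takes 0.05 s, during which the arm holds its last target. There are 200 camera calls.

### The job

Stand all the blue-lidded sample pots upright together on the reader's yellow-edged black pad, then squeeze the reader's orange trigger fully against its handle for about a second and let it spring back. After that, stand all of them upright in whichever of the two grey trays has the green flag at its far end (the red-flagged tray is blocked), and leave everything else alone.

Things in the scene. Friction and masses are not known exactly. Their poses are not given: they have to be found in the camera images.
- reader: fixed tag reader station. Origin: centre of the underside of its pad, z up. The pad is a 3 mm thick black mat with a yellow border, 130 mm in x, 280 mm in y. Behind it (+x) a grey pistol-shaped reader lies on its side on a post, its head looking to -x over the pad (head x 115 to 231, y 38 to 102, z 80 to 140 mm; foot plate x 131 to 231, y 20 to 120, 8 mm thick)
- handle (a point): middle of the reader's handle (station x 201, y -15, z 110 mm; axes as the station's). The handle runs from the head to -y: 32 mm wide in x, 32 mm tall in z, from station y = 45 to -86 mm, free all round; its black butt (y below -70) is 38 mm thick
- trigger (a joint): orange sprung blade on the -x side of the handle (toward the robot), 22 mm tall, 8 mm thick, 68 mm long; hinged about the vertical at the head end (station x 181, y 40 mm), it points to -y and stands off the handle. 0 rad is released, 0.30 fully squeezed (toward +x, the handle). The spring gives about 2 N at first, 9 N at full squeeze, 45 mm from the hinge, and returns it
- squeeze (a point): on the reader: where to put the middle between the finger pads to squeeze from above, fingers closing along the station's x (axes as the station's). 45 mm along the blade from the hinge, at mid height (z = 110 mm). Handle and released trigger together are about 58 mm wide in x there, 44 mm fully squeezed
- tray_1: fixed grey tray, outside 280 mm in x, 126 mm in y, walls 14 mm high and 4 mm thick, floor about 4 mm thick. Origin: centre of its underside, axes along its sides, z up. Same look as tray_2; it is the right-hand (-y) one
- tray_2: fixed grey tray, outside 280 mm in x, 126 mm in y, walls 14 mm high and 4 mm thick, floor about 4 mm thick. Origin: centre of its underside, axes along its sides, z up. Same look as tray_1; it lies to the left (+y) of tray_1
- flag_green: fixed upright green plate, 70 mm wide, 8 mm thick, 54 mm tall, standing just outside the far (+x) end of the tray to be used, about 150 mm from that tray's origin (190 mm or more from the other's). Origin: centre of its underside
- flag_red: fixed upright red plate of the same size, standing at the +x end of the blocked tray. Origin: centre of its underside
- pot_1: squat round sample pot, clear with yellow contents and a ribbed blue screw lid with a white disc on top (the lid is fixed on). 42 mm tall; body 52 mm wide up to 28 mm height, lid 56 mm wide from 28 to 42 mm: grip across the lid. Loose, 85 to 170 g, stands upright and slides rather than tips. Origin: centre of the underside, z up. May be absent (None)
- pot_2: squat round sample pot, clear with yellow contents and a ribbed blue screw lid with a white disc on top (the lid is fixed on). 42 mm tall; body 52 mm wide up to 28 mm height, lid 56 mm wide from 28 to 42 mm: grip across the lid. Loose, 85 to 170 g, stands upright and slides rather than tips. Origin: centre of the underside, z up. May be absent (None)
- pot_3: squat round sample pot, clear with yellow contents and a ribbed blue screw lid with a white disc on top (the lid is fixed on). 42 mm tall; body 52 mm wide up to 28 mm height, lid 56 mm wide from 28 to 42 mm: grip across the lid. Loose, 85 to 170 g, stands upright and slides rather than tips. Origin: centre of the underside, z up. May be absent (None)
- pot_4: squat round sample pot, clear with yellow contents and a ribbed blue screw lid with a white disc on top (the lid is fixed on). 42 mm tall; body 52 mm wide up to 28 mm height, lid 56 mm wide from 28 to 42 mm: grip across the lid. Loose, 85 to 170 g, stands upright and slides rather than tips. Origin: centre of the underside, z up. May be absent (None)
- cotton_jar: loose bystander behind the work: white jar with cotton balls, 80 mm across, 86 mm tall. Origin: centre of the underside
- film_roll: loose bystander behind the work: white roll, 58 mm across, 50 mm tall. Origin: centre of the underside

How it is judged:
By the outcome, as a careful person would: the job done as asked, in the order asked, and still so for the second after the job is handed in, with the robot touching nothing.
Of pot_1, pot_2, pot_3, pot_4 only 3 to 4 are there at a start; the rules pass over those that are not, and their reading is None.
At some moment in a run one of pot_1, pot_2, pot_3, pot_4 may be knocked a few centimetres aside while the robot is not near it.
It also fails if it takes over 210 s, if anything falls off the work surface, if the arm or the gripper's body presses on something with over 40 N, if the wrist force passes 120 N, or if a joint passes its speed limit or range.

## Working session

There is one attempt and no reset: what is moved stays moved. The work goes in short steps, Python scripts to look and compute and a tool call to move; the robot and the scene stay as the last step left them, time stands still between calls to the robot, and variables do not carry over. Pictures are saved under pics/ and viewed, at most 14 in all, crops included, and the job is handed in when it is done.

Besides the shell and the picture viewer there is one more tool, called after "Request:" by a JSON object that holds its "method" and its "body". jog_arm: Moves the arm, as the interface text tells. Its arguments: {"type":"object","properties":{"plan":{"type":"array"},"claw":{"type":"number"},"force":{"type":"number"}},"required":["plan"]}

```bash
mkdir -p pics
cat > h.py <<'E'
import numpy as np, cv2
from cell import manip, camera, get_calibration
def shot(name,fn=None):
    p,d=camera(name)
    if fn: cv2.imwrite('pics/'+fn,p[:,:,::-1])
    return p,d
E
python3 - <<'E'
from h import *
for n in('scene','top'):
    p,d=shot(n,n+'1.png'); c=get_calibration(n); print(c); np.save(n+'1.npy',d)
print(manip.read_state())
E
```

```text
{'fx': 492.5200384138142, 'fy': 492.5200384138142, 'cx': 313.30758608036297, 'cy': 243.50616558934667, 'origin': array([ 39.28871018, 914.43813607, 879.59828564]), 'attitude': array([-2.1888443 ,  0.02076492, -2.62996344])}
{'fx': 480.30031149826857, 'fy': 480.30031149826857, 'cx': 323.22403111827185, 'cy': 241.9185445285524, 'origin': array([ 405.30715645,   -9.04195702, 1244.40810322]), 'attitude': array([-3.00458238, -0.01862986, -1.58063178])}
{'clock': 0.1, 'joints': array([-1.17059963e+00,  3.00379892e-01,  1.52150565e+00,  1.13068212e-05,
        1.32072286e+00, -6.66351338e-02]), 'qd': array([-1.74516283e-04,  4.18210509e-05, -2.44311979e-03,  6.32932271e-04,
       -7.99840186e-04, -3.03060259e-04]), 'effort': array([ 1.06558808e-03, -5.32644188e+01, -3.53282046e+01,  7.09141418e-02,
        2.34588864e-02, -7.55805445e-05]), 'eef_pos': array([ 247.42330518, -490.94014059,  204.96827506]), 'eef_rot': array([-3.14057988e+00, -7.85627907e-05,  4.66828985e-01]), 'wrist_force': array([0.3397757 , 0.11850551, 0.41427679]), 'moment': array([0.04118878, 0.05927657, 0.02070641]), 'finger_force': 0.0, 'finger_gap': 93.88530821649064}
```

View pics/top1.png

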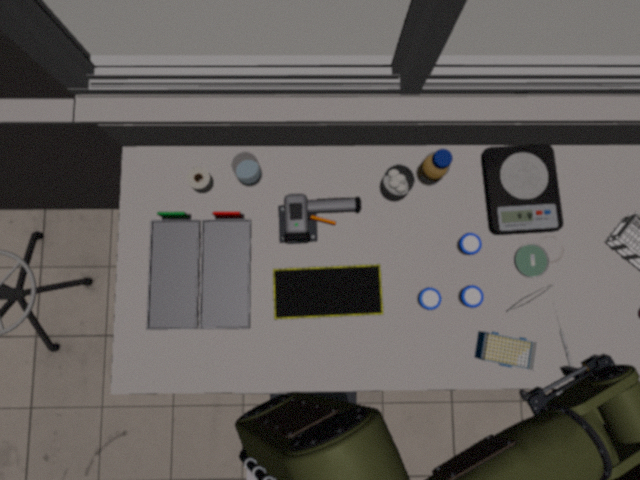

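View pics/scene1.png

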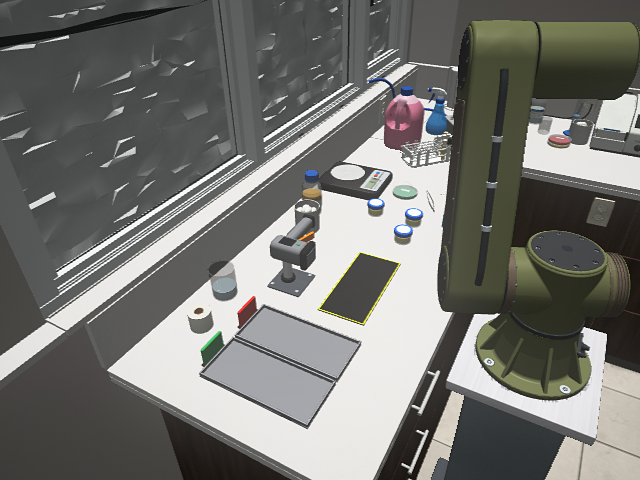

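The top view shows three pots at about (470,244), (430,298) and (471,296), the pad at (328,291), and the green flag at (172,214), so the left tray (tray_2) is the one to use. The reader's head is at (297,215), with its handle running right to (358,205). The arm may be hiding a fourth pot.

```bash
cat >> h.py <<'E'
from scipy.spatial.transform import Rotation as Ro
def px2w(name,u,v,z):
    c=get_calibration(name); R=Ro.from_euler('xyz',c['attitude']).as_matrix()
    r=R@np.array([(u-c['cx'])/c['fx'],(v-c['cy'])/c['fy'],1.]); o=c['origin']
    return o+r*(z-o[2])/r[2]
def w2px(name,P):
    c=get_calibration(name); R=Ro.from_euler('xyz',c['attitude']).as_matrix()
    q=R.T@(np.array(P,float)-c['origin']); return c['fx']*q[0]/q[2]+c['cx'],c['fy']*q[1]/q[2]+c['cy']
def pots(p,name='top'):
    h=cv2.cvtColor(p,cv2.COLOR_RGB2HSV)
    m=cv2.inRange(h,(100,90,60),(130,255,255))
    m=cv2.morphologyEx(m,cv2.MORPH_CLOSE,np.ones((3,3)))
    out=[]
    for c in cv2.findContours(m,cv2.RETR_EXTERNAL,cv2.CHAIN_APPROX_NONE)[0]:
        if cv2.contourArea(c)>60:
            (u,v),r=cv2.minEnclosingCircle(c); out.append((np.round([u,v,r],1),px2w(name,u,v,42 if name=='top' else 38).round(0)[:2]))
    return out
E
python3 - <<'E'
from h import *
p=cv2.imread('pics/top1.png')[:,:,::-1]
for o in pots(p): print(*o)
big=cv2.resize(p[180:340,130:400],None,fx=2.9,fy=2.9,interpolation=cv2.INTER_CUBIC); cv2.imwrite('pics/crop1.png',big[:,:,::-1])
h=cv2.cvtColor(p,cv2.COLOR_RGB2HSV)
for n,lo,hi,z in(('pad',(22,120,80),(38,255,255),3),('green',(45,120,60),(80,255,255),54),('red',(0,170,90),(5,255,255),54),('orange',(8,170,120),(18,255,255),121)):
    m=cv2.inRange(h,lo,hi); m[:,400:]=0; m[:190]=0
    y,x=np.nonzero(m)
    r=cv2.minAreaRect(np.c_[x,y].astype(np.float32)); 
    print(n,len(x),px2w('top',*r[0],z).round(),[px2w('top',*q,z).round()[:2] for q in cv2.boxPoints(r)])
d=np.load('top1.npy'); print(d[290,328],d[205,340],d[205,350],d[330,450])
E
```

```text
[429.3 298.4  11.3] [ 427. -297.]
[471.3 295.9  11.4] [ 432. -403.]
[470.  243.2  11.2] [ 565. -406.]
[442.3 157.8   9.1] [ 790. -345.]
pad 302 [448. -43.   3.] [array([507.,  98.]), array([ 517., -181.]), array([ 391., -184.]), array([381.,  91.])]
green 54 [633. 208.  54.] [array([643., 381.]), array([651., 381.]), array([624.,  35.]), array([615.,  35.])]
red 59 [644. 211.  54.] [array([647., 241.]), array([647., 181.]), array([642., 181.]), array([642., 241.])]
orange 54 [614. -31. 121.] [array([619.,  -4.]), array([624.,  -6.]), array([608., -58.]), array([603., -57.])]
1237.902 1147.6418 1140.2258 1232.4839
```

View pics/crop1.png

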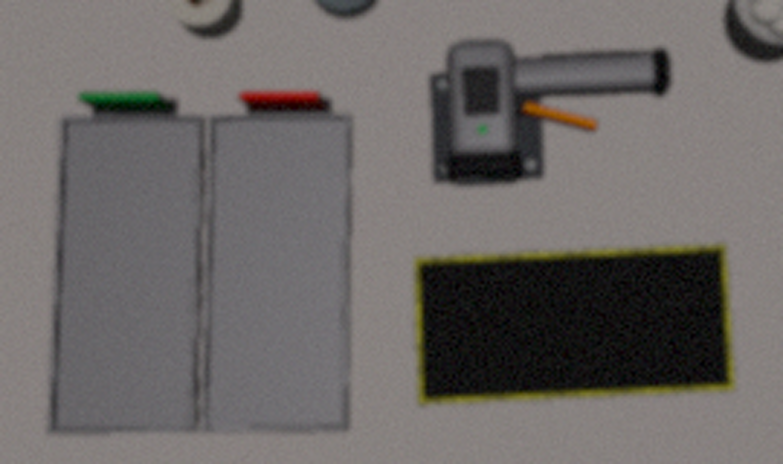

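The enlarged crop gives these pad corners: (418,262), (722,248), (732,384), (424,402). Tray_2's corners are (64,120), (203,120), (197,430), (52,430). The blade runs from (525,104) to (595,126), and the handle axis from (515,72) to (668,72).

Run:
```python
from h import *
f=lambda u,v,z:px2w('top',130+u/2.9,180+v/2.9,z)[:2]
P=np.array([f(418,262,3),f(722,248,3),f(732,384,3),f(424,402,3)])  # (+x,+y),(+x,-y),(-x,-y),(-x,+y)
O=P.mean(0); ydir=(P[0]-P[1]+P[3]-P[2]); yaw=np.arctan2(-ydir[0],ydir[1])
print('pad',O.round(1),np.degrees(yaw),np.linalg.norm(P[0]-P[1]),np.linalg.norm(P[0]-P[3]))
S=lambda x,y:O+np.array([[np.cos(yaw),-np.sin(yaw)],[np.sin(yaw),np.cos(yaw)]])@[x,y]
for x,y in((195,-4),(0,99),(0,33),(0,-33),(0,-99)):print(x,y,S(x,y).round(1))
print('butt meas',f(668,72,126),'exp',S(201,-86),'blade tip',f(596,126,121),'base',f(525,104,121))
T=np.array([f(64,120,14),f(203,120,14),f(197,430,14),f(52,430,14)]);print('tray2',T.mean(0),T.round())
print('green',f(126,98,54))
```

```text
pad [447.2 -45.1] 2.445720861541 271.965478552584 123.38886523472475
195 -4 [642.2 -40.7]
0 99 [443.   53.9]
0 33 [445.8 -12.1]
0 -33 [448.6 -78. ]
0 -99 [ 451.5 -144. ]
butt meas [ 647.77843901 -120.6254858 ] exp [ 651.71382886 -122.40416005] blade tip [604.08156243 -61.13526867] base [622.76984309  -3.11811534]
tray2 [494.93871777 346.12537977] [[632. 408.]
 [631. 285.]
 [358. 283.]
 [359. 408.]]
green [643.16526423 342.14151307]
```

Request:
{"method": "jog_arm", "body": {"plan": [0.1795, 0.194, -0.085, 0, 0, 66, 0.1795, 0.194, -0.085, 0, 0, 66, 0.1795, 0.194, -0.085, 0, 0, 66, 0.1795, 0.194, -0.085, 0, 0, 66, 0.1795, 0.194, -0.085, 0, 0, 66, 0.1795, 0.194, -0.085, 0, 0, 66, 0.1795, 0.194, -0.085, 0, 0, 66, 0.1795, 0.194, -0.085, 0, 0, 66, 0.1795, 0.194, -0.085, 0, 0, 66, 0.1795, 0.194, -0.085, 0, 0, 66], "claw": 0.09}}

```text
clock: 1.1
eef_pos: [426.9, -297.2, 120.3]
eef_rot: [-3.141, -0.0, 1.615]
wrist_force: [-0.1, -1.1, 0.3]
finger_gap: 89.9
finger_force: 0.0
```

Run:
```python
from h import *
p,d=shot('top','top2.png')
for o in pots(p): print(*o)
p,d=shot('scene','scene2.png')
for o in pots(p,'scene'): print(*o)
```

```text
[429.2 297.8  11.1] [ 428. -296.]
[469.8 243.3  11.3] [ 565. -406.]
[442.3 157.7   9.1] [ 790. -345.]
[402.9 230.    9.1] [ 427. -298.]
[413.5 213.5   8.6] [ 431. -403.]
[375.3 203.    7.9] [ 565. -407.]
[311.  175.5   6.9] [ 852. -480.]
[406.5  90.5   6.5] [  876. -1525.]
```

View pics/top2.png

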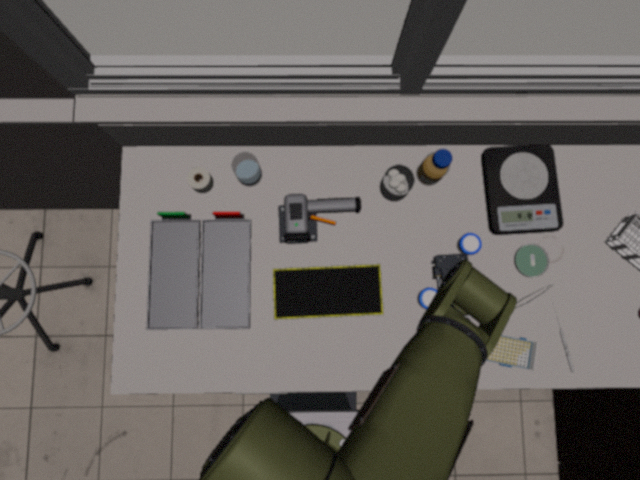

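View pics/scene2.png

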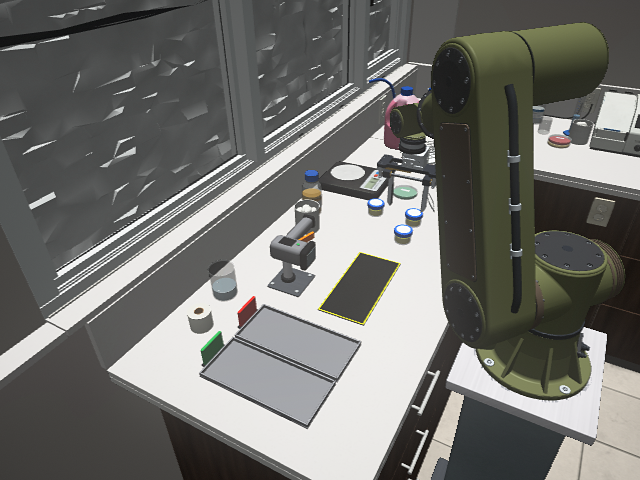

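There are three pots. Both cameras agree on their positions to about 1–2 mm: (427,-297), (432,-403) and (565,-406). I'll grip the first one now.

Request:
{"method": "jog_arm", "body": {"plan": [0.0005, 0, -0.04, 0, 0, 0, 0.0005, 0, -0.08, 0, 0, 0, 0.0005, 0, -0.104, 0, 0, 0, 0.0005, 0, -0.104, 0, 0, 0, 0.0005, 0, -0.104, 0, 0, 0]}}

```text
clock: 1.7
eef_pos: [427.7, -297.4, 17.2]
eef_rot: [3.141, 0.0, 1.618]
wrist_force: [0.2, -1.1, 0.6]
finger_gap: 90.2
finger_force: 0.0
```

Request:
{"method": "jog_arm", "body": {"plan": [0, 0, 0, 0, 0, 0, 0, 0, 0, 0, 0, 0, 0, 0, 0, 0, 0, 0, 0, 0, 0, 0, 0, 0, 0, 0, 0, 0, 0, 0, 0, 0, 0, 0, 0, 0], "claw": 0.04, "force": 20}}

```text
clock: 2.3
eef_pos: [427.6, -297.2, 16.8]
eef_rot: [3.141, 0.0, 1.619]
wrist_force: [-0.6, 1.1, 4.3]
finger_gap: 55.4
finger_force: 20.0
```

Request:
{"method": "jog_arm", "body": {"plan": [0, 0, 0.03, 0, 0, 0, 0, 0, 0.06, 0, 0, 0, 0.003, 0.04, 0.06, 0, 0, 0, 0.005, 0.08, 0.06, 0, 0, 0, 0.007, 0.12, 0.06, 0, 0, 0, 0.009, 0.16, 0.06, 0, 0, 0, 0.011, 0.2, 0.06, 0, 0, 0, 0.013, 0.24, 0.06, 0, 0, 0, 0.015, 0.28, 0.06, 0, 0, 0, 0.0165, 0.31, 0.06, 0, 0, 0, 0.0165, 0.322, 0.05, 0, 0, 0, 0.0165, 0.322, 0.03, 0, 0, 0, 0.0165, 0.322, 0.015, 0, 0, 0, 0.0165, 0.322, 0.007, 0, 0, 0, 0.0165, 0.322, 0.004, 0, 0, 0, 0.0165, 0.322, 0.004, 0, 0, 0, 0.0165, 0.322, 0.004, 0, 0, 0]}}

```text
clock: 4.0
eef_pos: [444.3, 24.6, 20.7]
eef_rot: [3.141, 0.0, 1.618]
wrist_force: [0.5, 0.4, -1.3]
finger_gap: 55.4
finger_force: 20.0
```

Request:
{"method": "jog_arm", "body": {"plan": [0, 0, 0, 0, 0, 0, 0, 0, 0, 0, 0, 0, 0, 0, 0, 0, 0, 0, 0, 0, 0, 0, 0, 0, 0, 0, 0.03, 0, 0, 0, 0, 0, 0.06, 0, 0, 0, 0, 0, 0.09, 0, 0, 0], "claw": 0.09}}

```text
clock: 4.7
eef_pos: [443.8, 24.9, 111.6]
eef_rot: [-3.141, -0.0, 1.619]
wrist_force: [-0.0, -0.4, -0.5]
finger_gap: 89.8
finger_force: 0.0
```

Run:
```python
from h import *
for n in('top','scene'):
    p,d=shot(n,n+'3.png'); print(n)
    for o in pots(p,n): print(*o)
print(manip.read_state()['eef_pos'])
```

```text
top
[471.3 295.9  11.4] [ 432. -403.]
[469.9 243.5  11.2] [ 564. -406.]
[442.4 157.9   8.9] [ 789. -345.]
scene
[352.5 288.1  10.9] [445.  18.]
[413.5 213.5   8.6] [ 431. -403.]
[460.5 216.   21. ] [ 295. -457.]
[311.  175.    7.2] [ 854. -484.]
[406.5  90.5   6.5] [  876. -1525.]
[445.72614245  24.82884322 113.84212042]
```

View pics/scene3.png

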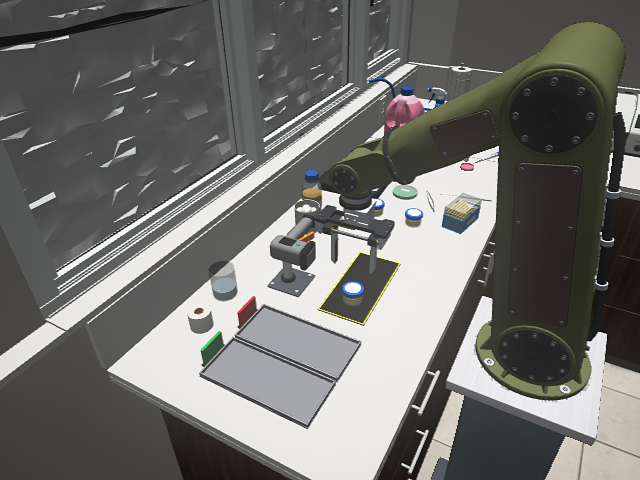

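The first pot stands upright on the pad at (352,290). The blue thing at (460,216) is a tip rack. Next pot.

Request:
{"method": "jog_arm", "body": {"plan": [-0.001, -0.05, 0, 0, 0, 0, -0.003, -0.1, 0, 0, 0, 0, -0.004, -0.15, 0, 0, 0, 0, -0.006, -0.2, 0, 0, 0, 0, -0.007, -0.25, 0, 0, 0, 0, -0.009, -0.3, 0, 0, 0, 0, -0.01, -0.35, 0, 0, 0, 0, -0.012, -0.4, 0, 0, 0, 0, -0.012, -0.428, -0.01, 0, 0, 0, -0.012, -0.428, -0.05, 0, 0, 0, -0.012, -0.428, -0.08, 0, 0, 0, -0.012, -0.428, -0.094, 0, 0, 0, -0.012, -0.428, -0.094, 0, 0, 0, -0.012, -0.428, -0.094, 0, 0, 0]}}

```text
clock: 6.2
eef_pos: [432.5, -403.4, 17.4]
eef_rot: [3.141, 0.001, 1.619]
wrist_force: [-0.2, -0.1, -0.2]
finger_gap: 90.0
finger_force: 0.0
```

Request:
{"method": "jog_arm", "body": {"plan": [0, 0, 0, 0, 0, 0, 0, 0, 0, 0, 0, 0, 0, 0, 0, 0, 0, 0, 0, 0, 0, 0, 0, 0, 0, 0, 0, 0, 0, 0, 0, 0, 0, 0, 0, 0], "claw": 0.04}}

```text
clock: 6.8
eef_pos: [432.1, -403.2, 16.7]
eef_rot: [3.141, 0.0, 1.619]
wrist_force: [-0.8, 1.2, 3.9]
finger_gap: 55.6
finger_force: 20.0
```

Request:
{"method": "jog_arm", "body": {"plan": [0, 0, 0.03, 0, 0, 0, 0, 0, 0.06, 0, 0, 0, 0.002, 0.04, 0.06, 0, 0, 0, 0.004, 0.08, 0.06, 0, 0, 0, 0.006, 0.12, 0.06, 0, 0, 0, 0.008, 0.16, 0.06, 0, 0, 0, 0.01, 0.2, 0.06, 0, 0, 0, 0.012, 0.24, 0.06, 0, 0, 0, 0.014, 0.28, 0.06, 0, 0, 0, 0.015, 0.32, 0.06, 0, 0, 0, 0.015, 0.35, 0.05, 0, 0, 0, 0.015, 0.358, 0.035, 0, 0, 0, 0.015, 0.358, 0.017, 0, 0, 0, 0.015, 0.358, 0.008, 0, 0, 0, 0.015, 0.358, 0.004, 0, 0, 0, 0.015, 0.358, 0.004, 0, 0, 0, 0.015, 0.358, 0.004, 0, 0, 0]}}

```text
clock: 8.5
eef_pos: [447.3, -45.4, 20.9]
eef_rot: [3.141, 0.0, 1.618]
wrist_force: [-0.4, -0.5, -1.5]
finger_gap: 55.4
finger_force: 20.0
```

Request:
{"method": "jog_arm", "body": {"plan": [0, 0, 0, 0, 0, 0, 0, 0, 0, 0, 0, 0, 0, 0, 0, 0, 0, 0, 0, 0, 0, 0, 0, 0, 0, 0, 0.03, 0, 0, 0, 0, 0, 0.06, 0, 0, 0, 0, 0, 0.09, 0, 0, 0, 0.04, -0.045, 0.1, 0, 0, 0, 0.06, -0.09, 0.1, 0, 0, 0, 0.08, -0.13, 0.1, 0, 0, 0, 0.1, -0.17, 0.1, 0, 0, 0], "claw": 0.09}}

```text
clock: 9.6
eef_pos: [547.7, -217.1, 120.6]
eef_rot: [3.141, 0.0, 1.619]
wrist_force: [0.2, 1.0, 1.3]
finger_gap: 90.1
finger_force: 0.0
```

Run:
```python
from h import *
for n in('top','scene'):
    p,d=shot(n,n+'4.png'); print(n)
    for o in pots(p,n): print(*o)
print(manip.read_state()['eef_pos'])
```

```text
top
[300.9 292.9  12.3] [443.  24.]
[329.3 291.3  12.3] [447. -47.]
[470.  243.4  11.1] [ 564. -406.]
[442.3 157.7   9.1] [ 790. -345.]
scene
[358.  282.   18.6] [443. -11.]
[311.1 175.5   7. ] [ 852. -480.]
[ 547.93226401 -219.43722407  119.58931639]
```

Request:
{"method": "jog_arm", "body": {"plan": [0.005, -0.05, 0, 0, 0, 0, 0.01, -0.1, 0, 0, 0, 0, 0.015, -0.15, 0, 0, 0, 0, 0.0175, -0.191, -0.02, 0, 0, 0, 0.0175, -0.191, -0.06, 0, 0, 0, 0.0175, -0.191, -0.09, 0, 0, 0, 0.0175, -0.191, -0.104, 0, 0, 0, 0.0175, -0.191, -0.104, 0, 0, 0, 0.0175, -0.191, -0.104, 0, 0, 0]}}

```text
clock: 10.6
eef_pos: [565.3, -406.2, 18.2]
eef_rot: [3.14, 0.001, 1.619]
wrist_force: [-0.2, 0.3, 0.7]
finger_gap: 89.8
finger_force: 0.0
```

Request:
{"method": "jog_arm", "body": {"plan": [0, 0, 0, 0, 0, 0, 0, 0, 0, 0, 0, 0, 0, 0, 0, 0, 0, 0, 0, 0, 0, 0, 0, 0, 0, 0, 0, 0, 0, 0, 0, 0, 0, 0, 0, 0], "claw": 0.04}}

```text
clock: 11.2
eef_pos: [564.6, -406.2, 16.8]
eef_rot: [3.141, 0.0, 1.619]
wrist_force: [-1.2, 0.7, 2.6]
finger_gap: 55.4
finger_force: 20.0
```

Request:
{"method": "jog_arm", "body": {"plan": [0, 0, 0.03, 0, 0, 0, 0, 0, 0.06, 0, 0, 0, -0.015, 0.04, 0.06, 0, 0, 0, -0.03, 0.08, 0.06, 0, 0, 0, -0.046, 0.12, 0.06, 0, 0, 0, -0.062, 0.16, 0.06, 0, 0, 0, -0.078, 0.2, 0.06, 0, 0, 0, -0.094, 0.24, 0.06, 0, 0, 0, -0.108, 0.275, 0.06, 0, 0, 0, -0.1145, 0.291, 0.05, 0, 0, 0, -0.1145, 0.291, 0.035, 0, 0, 0, -0.1145, 0.291, 0.017, 0, 0, 0, -0.1145, 0.291, 0.008, 0, 0, 0, -0.1145, 0.291, 0.004, 0, 0, 0, -0.1145, 0.291, 0.004, 0, 0, 0, -0.1145, 0.291, 0.004, 0, 0, 0]}}

```text
clock: 12.8
eef_pos: [450.3, -115.3, 21.0]
eef_rot: [3.141, 0.0, 1.619]
wrist_force: [-0.4, 1.3, -1.2]
finger_gap: 55.6
finger_force: 20.0
```

Request:
{"method": "jog_arm", "body": {"plan": [0, 0, 0, 0, 0, 0, 0, 0, 0, 0, 0, 0, 0, 0, 0, 0, 0, 0, 0, 0, 0, 0, 0, 0, 0, 0, 0.03, 0, 0, 0, 0, 0, 0.06, 0, 0, 0, 0, 0, 0.1, 0, 0, 0, 0, 0, 0.15, 0, 0, 0, 0, -0.05, 0.17, 0, 0, 0, 0, -0.1, 0.17, 0, 0, 0, 0, -0.15, 0.17, 0, 0, 0, 0, -0.15, 0.17, 0, 0, 0, 0, -0.15, 0.17, 0, 0, 0], "claw": 0.094}}

```text
clock: 14.1
eef_pos: [449.6, -265.9, 190.0]
eef_rot: [-3.141, -0.001, 1.617]
wrist_force: [0.9, 0.4, -0.5]
finger_gap: 94.4
finger_force: 0.0
```

Run:
```python
from h import *
for n in('top','scene'):
    p,d=shot(n); print(n)
    for o in pots(p,n): print(*o)
    if n=='top':
        a=cv2.resize(p[180:340,250:490],None,fx=3.3,fy=3.3,interpolation=cv2.INTER_CUBIC)
        cv2.imwrite('pics/c5.png',a[:,:,::-1])
        c=get_calibration(n);R=Ro.from_euler('xyz',c['attitude']).as_matrix()
        v,u=np.mgrid[0:480,0:640]; W=np.stack([(u-c['cx'])/c['fx']*d,(v-c['cy'])/c['fy']*d,d],-1)@R.T+c['origin']
        for y0 in(-40,-60,-100):
            m=(abs(W[...,1]-y0)<4)&(W[...,2]>85)&(W[...,2]<150)&(W[...,0]>560)&(W[...,0]<720)
            q=W[m]; q=q[q[:,0].argsort()]; print(y0,[tuple(t) for t in q[:,[0,2]].round().astype(int)][::2])
    else: cv2.imwrite('pics/s5.png',p[:,:,::-1])
```

```text
top
[300.9 292.9  12.3] [443.  24.]
[329.4 291.3  12.2] [446. -47.]
[357.2 289.9  12.2] [ 449. -117.]
[442.2 157.8   9.1] [ 790. -345.]
-40 [(np.int64(608), np.int64(104)), (np.int64(609), np.int64(115)), (np.int64(610), np.int64(109)), (np.int64(610), np.int64(121)), (np.int64(610), np.int64(106)), (np.int64(612), np.int64(123)), (np.int64(613), np.int64(121)), (np.int64(615), np.int64(122)), (np.int64(616), np.int64(118)), (np.int64(633), np.int64(114)), (np.int64(634), np.int64(110)), (np.int64(635), np.int64(120)), (np.int64(635), np.int64(117)), (np.int64(636), np.int64(124)), (np.int64(637), np.int64(119)), (np.int64(638), np.int64(125)), (np.int64(639), np.int64(124)), (np.int64(640), np.int64(129)), (np.int64(641), np.int64(124)), (np.int64(643), np.int64(128)), (np.int64(643), np.int64(126)), (np.int64(644), np.int64(133)), (np.int64(645), np.int64(127)), (np.int64(647), np.int64(132)), (np.int64(647), np.int64(127)), (np.int64(649), np.int64(130)), (np.int64(650), np.int64(125)), (np.int64(652), np.int64(130)), (np.int64(653), np.int64(125)), (np.int64(655), np.int64(128)),
[... 1435 characters left out ...]
 np.int64(123)), (np.int64(645), np.int64(128)), (np.int64(646), np.int64(124)), (np.int64(647), np.int64(126)), (np.int64(649), np.int64(128)), (np.int64(650), np.int64(123)), (np.int64(652), np.int64(127)), (np.int64(653), np.int64(122)), (np.int64(654), np.int64(128)), (np.int64(657), np.int64(128)), (np.int64(657), np.int64(125)), (np.int64(659), np.int64(127)), (np.int64(660), np.int64(126)), (np.int64(662), np.int64(127)), (np.int64(662), np.int64(127)), (np.int64(665), np.int64(125)), (np.int64(665), np.int64(125)), (np.int64(668), np.int64(123)), (np.int64(668), np.int64(123))]
scene
[363.  275.5  26.6] [443. -42.]
[311.  175.5   6.9] [ 852. -480.]
[434.9 126.5   9.6] [  595. -1126.]
```

View pics/c5.png

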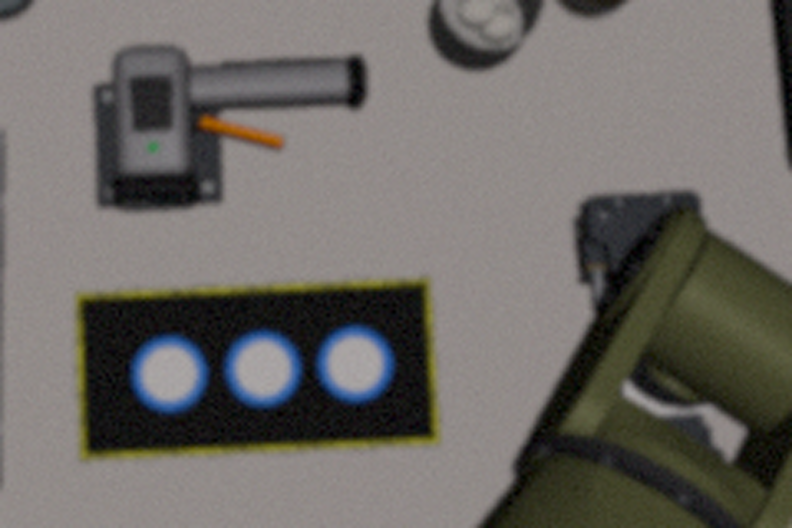

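All three pots are upright on the pad, at crop positions (170,374), (262,369) and (355,363). The handle's faces are at x≈634 and 666, so the squeeze point is about (642.5,-41).

Request:
{"method": "jog_arm", "body": {"plan": [0.03, 0.035, 0, 0, 0, 0, 0.06, 0.07, 0, 0, 0, 0, 0.09, 0.105, 0, 0, 0, 0, 0.12, 0.14, 0, 0, 0, 0, 0.15, 0.175, 0, 0, 0, 0, 0.175, 0.205, 0, 0, 0, 0, 0.1925, 0.2242, 0, 0, 0, 0, 0.1925, 0.2242, 0, 0, 0, 0, 0.1925, 0.2242, -0.02, 0, 0, 0, 0.1925, 0.2242, -0.04, 0, 0, 0, 0.1925, 0.2242, -0.06, 0, 0, 0, 0.1925, 0.2242, -0.08, 0, 0, 0, 0.1925, 0.2242, -0.099, 0, 0, 0, 0.1925, 0.2242, -0.099, 0, 0, 0, 0.1925, 0.2242, -0.099, 0, 0, 0]}}

```text
clock: 15.7
eef_pos: [642.3, -40.7, 92.2]
eef_rot: [3.141, 0.0, 1.619]
wrist_force: [0.8, -0.0, -0.6]
finger_gap: 94.0
finger_force: 0.0
```

Run:
```python
from h import *
p,d=shot('scene'); a=cv2.resize(p[180:340,230:430],None,fx=3.7,fy=3.7,interpolation=cv2.INTER_CUBIC)
cv2.imwrite('pics/c6.png',a[:,:,::-1])
```

```text
(no output)
```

View pics/c6.png

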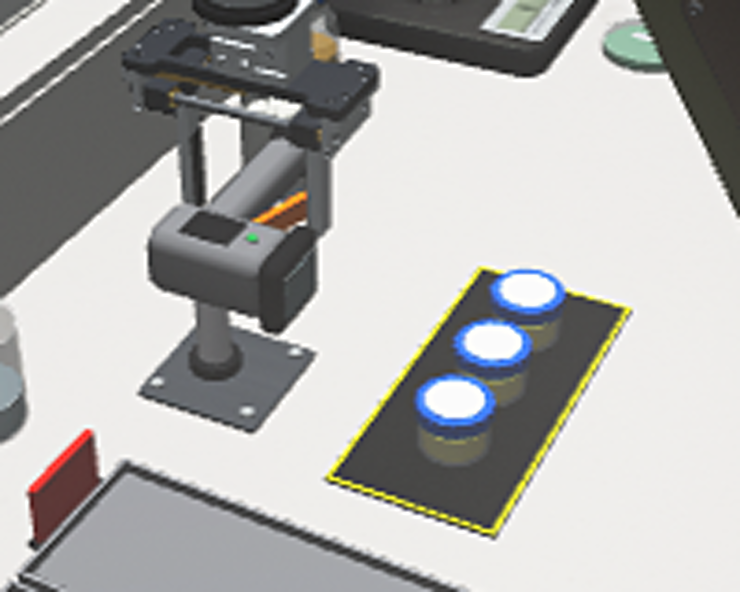

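The fingers straddle the handle and the blade, with the near finger at (318,180) and the far one at (190,150). I'll squeeze now.

Request:
{"method": "jog_arm", "body": {"plan": [0, 0, 0, 0, 0, 0, 0, 0, 0, 0, 0, 0, 0, 0, 0, 0, 0, 0, 0, 0, 0, 0, 0, 0, 0, 0, 0, 0, 0, 0, 0, 0, 0, 0, 0, 0, 0, 0, 0, 0, 0, 0, 0, 0, 0, 0, 0, 0], "claw": 0.03, "force": 30}}

```text
clock: 16.55
eef_pos: [644.8, -41.3, 91.0]
eef_rot: [3.136, 0.001, 1.618]
wrist_force: [24.2, -2.6, -15.1]
finger_gap: 43.5
finger_force: 30.0
```

Request:
{"method": "jog_arm", "body": {"plan": [0.002, 0, 0, 0, 0, 0, 0.003, 0, 0, 0, 0, 0, 0.003, 0, 0, 0, 0, 0, 0.003, 0, 0, 0, 0, 0, 0.003, 0, 0, 0, 0, 0, 0.003, 0, 0, 0, 0, 0, 0.003, 0, 0, 0, 0, 0, 0.003, 0, 0, 0, 0, 0, 0.003, 0, 0, 0, 0, 0]}}

```text
clock: 17.45
eef_pos: [644.9, -41.3, 91.1]
eef_rot: [-3.14, 0.0, 1.619]
wrist_force: [-5.7, -3.5, -0.5]
finger_gap: 43.1
finger_force: 30.0
```

Request:
{"method": "jog_arm", "body": {"plan": [0, 0, 0, 0, 0, 0, 0, 0, 0, 0, 0, 0, 0, 0, 0, 0, 0, 0, -0.003, 0, 0, 0, 0, 0, -0.003, 0, 0, 0, 0, 0, -0.003, 0, 0, 0, 0, 0], "claw": 0.094}}

```text
clock: 18.05
eef_pos: [642.7, -41.1, 91.8]
eef_rot: [3.141, 0.0, 1.619]
wrist_force: [0.1, -0.5, 0.5]
finger_gap: 87.5
finger_force: 0.0
```

Request:
{"method": "jog_arm", "body": {"plan": [0, 0, 0, 0, 0, 0, 0, 0, 0.03, 0, 0, 0, 0, 0, 0.06, 0, 0, 0, 0, 0, 0.1, 0, 0, 0, 0, 0, 0.1, 0, 0, 0, 0, 0, 0.1, 0, 0, 0], "force": 20}}

```text
clock: 18.65
eef_pos: [642.8, -41.0, 192.1]
eef_rot: [3.14, 0.0, 1.619]
wrist_force: [0.7, -0.2, -0.4]
finger_gap: 94.2
finger_force: 0.0
```

```bash
cat >> h.py <<'E'
def discs(p):
    """white lid discs enclosed by blue ring, scene view -> world xy"""
    h=cv2.cvtColor(p,cv2.COLOR_RGB2HSV); m=cv2.inRange(h,(100,90,60),(130,255,255))
    cs,hi=cv2.findContours(m,cv2.RETR_CCOMP,cv2.CHAIN_APPROX_NONE); out=[]
    for c,k in zip(cs,hi[0]):
        if k[3]>=0 and cv2.contourArea(c)>40:
            (u,v),_,_=cv2.fitEllipse(c); out.append((round(u),round(v),*px2w('scene',u,v,42)[:2].round()))
    return out
E
python3 - <<'E'
from h import *
p,d=shot('scene'); print(discs(p)); a=cv2.resize(p[180:340,230:430],None,fx=3.7,fy=3.7,interpolation=cv2.INTER_CUBIC)
cv2.imwrite('pics/c7.png',a[:,:,::-1])
print(*pots(shot('top')[0]))
E
```

```text
[(352, 287, np.float64(444.0), np.float64(20.0)), (363, 272, np.float64(448.0), np.float64(-51.0)), (372, 258, np.float64(451.0), np.float64(-120.0))]
(array([442.2, 157.8,   9.1]), array([ 790., -345.]))
```

View pics/c7.png

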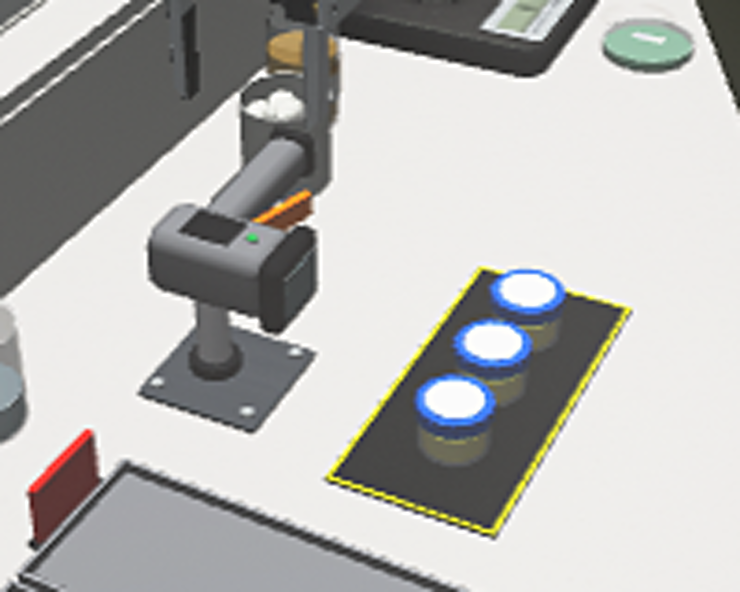

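The orange blade has sprung back, as seen at (290,208), and the pots haven't moved. I'll pick the +y pot for the tray first.

Request:
{"method": "jog_arm", "body": {"plan": [-0.045, 0.015, 0, 0, 0, 0, -0.09, 0.03, 0, 0, 0, 0, -0.135, 0.045, -0.01, 0, 0, 0, -0.17, 0.06, -0.03, 0, 0, 0, -0.1985, 0.065, -0.06, 0, 0, 0, -0.1985, 0.065, -0.1, 0, 0, 0, -0.1985, 0.065, -0.135, 0, 0, 0, -0.1985, 0.065, -0.16, 0, 0, 0, -0.1985, 0.065, -0.171, 0, 0, 0, -0.1985, 0.065, -0.171, 0, 0, 0, -0.1985, 0.065, -0.171, 0, 0, 0], "claw": 0.09}}

```text
clock: 19.85
eef_pos: [444.4, 24.0, 21.1]
eef_rot: [3.141, 0.0, 1.619]
wrist_force: [0.2, -0.6, 0.2]
finger_gap: 89.9
finger_force: 0.0
```

Request:
{"method": "jog_arm", "body": {"plan": [0, 0, 0, 0, 0, 0, 0, 0, 0, 0, 0, 0, 0, 0, 0, 0, 0, 0, 0, 0, 0, 0, 0, 0, 0, 0, 0, 0, 0, 0, 0, 0, 0, 0, 0, 0], "claw": 0.04}}

```text
clock: 20.45
eef_pos: [444.1, 24.0, 20.6]
eef_rot: [3.141, 0.0, 1.619]
wrist_force: [-0.8, -0.6, 4.0]
finger_gap: 55.6
finger_force: 20.0
```

Request:
{"method": "jog_arm", "body": {"plan": [0, 0, 0.04, 0, 0, 0, 0, 0, 0.08, 0, 0, 0, 0, 0.04, 0.08, 0, 0, 8, 0, 0.08, 0.08, 0, 0, 16, 0, 0.12, 0.08, 0, 0, 24, 0.015, 0.16, 0.08, 0, 0, 32, 0.03, 0.2, 0.08, 0, 0, 40, 0.05, 0.235, 0.08, 0, 0, 48, 0.07, 0.265, 0.08, 0, 0, 56, 0.09, 0.29, 0.08, 0, 0, 64, 0.11, 0.31, 0.08, 0, 0, 72, 0.12, 0.322, 0.08, 0, 0, 80, 0.126, 0.322, 0.06, 0, 0, 87, 0.126, 0.322, 0.035, 0, 0, 87, 0.126, 0.322, 0.018, 0, 0, 87, 0.126, 0.322, 0.008, 0, 0, 87, 0.126, 0.322, 0.002, 0, 0, 87, 0.126, 0.322, 0.002, 0, 0, 87, 0.126, 0.322, 0.002, 0, 0, 87]}}

```text
clock: 22.35
eef_pos: [570.4, 346.2, 23.4]
eef_rot: [3.141, 0.001, 3.137]
wrist_force: [-0.2, 0.9, -1.4]
finger_gap: 55.3
finger_force: 20.0
```

Request:
{"method": "jog_arm", "body": {"plan": [0, 0, 0, 0, 0, 0, 0, 0, 0, 0, 0, 0, 0, 0, 0, 0, 0, 0, 0, 0, 0.03, 0, 0, 0, 0, 0, 0.07, 0, 0, 0, -0.015, -0.03, 0.1, 0, 0, -8, -0.03, -0.05, 0.11, 0, 0, -16, -0.045, -0.08, 0.11, 0, 0, -24, -0.06, -0.11, 0.11, 0, 0, -32, -0.075, -0.14, 0.11, 0, 0, -40, -0.09, -0.17, 0.11, 0, 0, -48, -0.105, -0.2, 0.11, 0, 0, -56, -0.12, -0.22, 0.11, 0, 0, -64, -0.123, -0.24, 0.11, 0, 0, -72, -0.123, -0.26, 0.11, 0, 0, -80, -0.123, -0.26, 0.11, 0, 0, -87, -0.123, -0.26, 0.11, 0, 0, -87], "claw": 0.088}}

```text
clock: 24.05
eef_pos: [447.2, 85.7, 132.8]
eef_rot: [3.141, -0.0, 1.616]
wrist_force: [0.4, 0.4, -0.4]
finger_gap: 87.8
finger_force: 0.0
```

Run:
```python
from h import *
p,d=shot('scene','s8.png'); print(discs(p)); print(*pots(shot('top')[0]))
print(manip.read_state()['eef_pos'])
```

```text
[(246, 346, np.float64(569.0), np.float64(318.0))]
(array([329.2, 291.2,  12.2]), array([447., -47.])) (array([357.2, 290. ,  12.2]), array([ 449., -117.])) (array([182.3, 244.9,  11.7]), array([566., 321.])) (array([442.2, 157.8,   9. ]), array([ 790., -345.]))
[447.07859422  86.18173847 132.61794758]
```

View pics/s8.png

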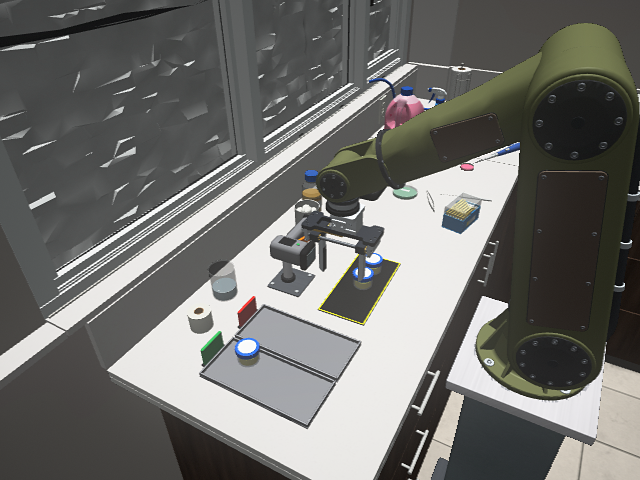

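The pot sits inside tray_2 at (247,347), about 25 mm to -y of where I set it down, so it was probably the knock. It is still upright and clear of the walls. Two pots remain on the pad at (447,-47) and (449,-117).

Request:
{"method": "jog_arm", "body": {"plan": [0, -0.045, 0, 0, 0, 0, 0, -0.09, 0, 0, 0, 0, 0, -0.132, -0.01, 0, 0, 0, 0, -0.132, -0.045, 0, 0, 0, 0, -0.132, -0.08, 0, 0, 0, 0, -0.132, -0.1, 0, 0, 0, 0, -0.132, -0.112, 0, 0, 0, 0, -0.132, -0.112, 0, 0, 0]}}

```text
clock: 24.95
eef_pos: [446.5, -45.6, 19.5]
eef_rot: [-3.14, -0.0, 1.621]
wrist_force: [-0.3, -0.3, 0.6]
finger_gap: 88.1
finger_force: 0.0
```

Request:
{"method": "jog_arm", "body": {"plan": [0, 0, 0, 0, 0, 0, 0, 0, 0, 0, 0, 0, 0, 0, 0, 0, 0, 0, 0, 0, 0, 0, 0, 0, 0, 0, 0, 0, 0, 0, 0, 0, 0, 0, 0, 0], "claw": 0.04}}

```text
clock: 25.55
eef_pos: [447.3, -46.0, 20.9]
eef_rot: [3.141, 0.0, 1.619]
wrist_force: [-1.2, 0.8, 6.8]
finger_gap: 55.6
finger_force: 20.0
```

Request:
{"method": "jog_arm", "body": {"plan": [0, 0, 0.04, 0, 0, 0, 0, 0, 0.08, 0, 0, 0, 0, 0.04, 0.08, 0, 0, 8, 0, 0.08, 0.08, 0, 0, 16, 0, 0.12, 0.08, 0, 0, 24, 0, 0.16, 0.08, 0, 0, 32, 0.005, 0.2, 0.08, 0, 0, 40, 0.015, 0.24, 0.08, 0, 0, 48, 0.025, 0.28, 0.08, 0, 0, 56, 0.03, 0.32, 0.08, 0, 0, 64, 0.038, 0.355, 0.08, 0, 0, 72, 0.043, 0.38, 0.08, 0, 0, 80, 0.043, 0.392, 0.06, 0, 0, 87, 0.043, 0.392, 0.035, 0, 0, 87, 0.043, 0.392, 0.018, 0, 0, 87, 0.043, 0.392, 0.008, 0, 0, 87, 0.043, 0.392, 0.002, 0, 0, 87, 0.043, 0.392, 0.002, 0, 0, 87, 0.043, 0.392, 0.002, 0, 0, 87]}}

```text
clock: 27.45
eef_pos: [490.4, 346.2, 23.1]
eef_rot: [3.141, 0.001, 3.137]
wrist_force: [-0.0, -0.4, -1.2]
finger_gap: 55.6
finger_force: 20.0
```

Request:
{"method": "jog_arm", "body": {"plan": [0, 0, 0, 0, 0, 0, 0, 0, 0, 0, 0, 0, 0, 0, 0, 0, 0, 0, 0, 0, 0.03, 0, 0, 0, 0, 0, 0.07, 0, 0, 0, -0.005, -0.03, 0.1, 0, 0, -8, -0.01, -0.06, 0.11, 0, 0, -16, -0.015, -0.1, 0.11, 0, 0, -24, -0.02, -0.14, 0.11, 0, 0, -32, -0.025, -0.18, 0.11, 0, 0, -40, -0.03, -0.22, 0.11, 0, 0, -48, -0.035, -0.26, 0.11, 0, 0, -56, -0.04, -0.29, 0.11, 0, 0, -64, -0.041, -0.32, 0.11, 0, 0, -72, -0.041, -0.34, 0.11, 0, 0, -80, -0.041, -0.34, 0.11, 0, 0, -87, -0.041, -0.34, 0.11, 0, 0, -87], "claw": 0.088}}

```text
clock: 29.15
eef_pos: [449.1, 5.6, 132.7]
eef_rot: [3.141, 0.0, 1.616]
wrist_force: [-0.0, -1.4, -0.5]
finger_gap: 87.9
finger_force: 0.0
```

Run:
```python
from h import *
p,d=shot('scene'); print(discs(p)); print(*pots(shot('top')[0]))
print(manip.read_state()['eef_pos'])
```

```text
[(268, 366, np.float64(493.0), np.float64(343.0)), (246, 346, np.float64(569.0), np.float64(318.0))]
(array([357.2, 290. ,  12.2]), array([ 449., -117.])) (array([171. , 275. ,  11.7]), array([491., 347.])) (array([182.4, 244.6,  11.7]), array([567., 321.])) (array([442.2, 158. ,   9.1]), array([ 789., -345.]))
[449.06624709   6.21602782 132.59432322]
```

Request:
{"method": "jog_arm", "body": {"plan": [0, -0.045, 0, 0, 0, 0, 0, -0.09, 0, 0, 0, 0, 0.001, -0.122, -0.01, 0, 0, 0, 0.001, -0.122, -0.045, 0, 0, 0, 0.001, -0.122, -0.08, 0, 0, 0, 0.001, -0.122, -0.1, 0, 0, 0, 0.001, -0.122, -0.112, 0, 0, 0, 0.001, -0.122, -0.112, 0, 0, 0]}}

```text
clock: 30.05
eef_pos: [449.6, -115.4, 19.5]
eef_rot: [-3.14, -0.001, 1.621]
wrist_force: [0.1, 0.2, 1.4]
finger_gap: 88.0
finger_force: 0.0
```

Request:
{"method": "jog_arm", "body": {"plan": [0, 0, 0, 0, 0, 0, 0, 0, 0, 0, 0, 0, 0, 0, 0, 0, 0, 0, 0, 0, 0, 0, 0, 0, 0, 0, 0, 0, 0, 0, 0, 0, 0, 0, 0, 0], "claw": 0.04}}

```text
clock: 30.65
eef_pos: [450.3, -116.0, 20.9]
eef_rot: [3.141, 0.0, 1.619]
wrist_force: [-1.7, 0.8, 6.2]
finger_gap: 55.6
finger_force: 20.0
```

Target (418,346): dx −0.032, dy +0.462.

Request:
{"method": "jog_arm", "body": {"plan": [0, 0, 0.04, 0, 0, 0, 0, 0, 0.08, 0, 0, 0, 0, 0.045, 0.08, 0, 0, 8, 0, 0.09, 0.08, 0, 0, 16, 0, 0.135, 0.08, 0, 0, 24, 0, 0.18, 0.08, 0, 0, 32, -0.005, 0.225, 0.08, 0, 0, 40, -0.01, 0.27, 0.08, 0, 0, 48, -0.015, 0.315, 0.08, 0, 0, 56, -0.02, 0.36, 0.08, 0, 0, 64, -0.025, 0.4, 0.08, 0, 0, 72, -0.03, 0.44, 0.08, 0, 0, 80, -0.032, 0.462, 0.065, 0, 0, 87, -0.032, 0.462, 0.04, 0, 0, 87, -0.032, 0.462, 0.018, 0, 0, 87, -0.032, 0.462, 0.008, 0, 0, 87, -0.032, 0.462, 0.002, 0, 0, 87, -0.032, 0.462, 0.002, 0, 0, 87, -0.032, 0.462, 0.002, 0, 0, 87]}}

```text
clock: 32.55
eef_pos: [418.4, 346.2, 23.2]
eef_rot: [3.141, 0.001, 3.137]
wrist_force: [0.5, -0.3, -0.6]
finger_gap: 55.2
finger_force: 20.0
```

Request:
{"method": "jog_arm", "body": {"plan": [0, 0, 0, 0, 0, 0, 0, 0, 0, 0, 0, 0, 0, 0, 0, 0, 0, 0, 0, 0, 0.03, 0, 0, 0, 0, 0, 0.07, 0, 0, 0, 0, 0, 0.11, 0, 0, 0, 0, -0.04, 0.15, 0, 0, 0, 0, -0.08, 0.17, 0, 0, 0, 0, -0.12, 0.17, 0, 0, 0, 0, -0.16, 0.17, 0, 0, 0, 0, -0.2, 0.17, 0, 0, 0, 0, -0.24, 0.17, 0, 0, 0, 0, -0.28, 0.17, 0, 0, 0, 0, -0.32, 0.17, 0, 0, 0, 0, -0.36, 0.17, 0, 0, 0, 0, -0.4, 0.17, 0, 0, 0, 0, -0.4, 0.17, 0, 0, 0, 0, -0.4, 0.17, 0, 0, 0], "claw": 0.088}}

```text
clock: 34.35
eef_pos: [417.9, -54.3, 192.5]
eef_rot: [3.141, 0.0, 3.135]
wrist_force: [0.2, 0.1, -0.1]
finger_gap: 88.3
finger_force: 0.0
```

Run:
```python
from h import *
p,d=shot('scene','s9.png'); print(discs(p)); t,dt=shot('top'); print(*pots(t))
print(manip.read_state()['eef_pos'])
a=np.hstack([cv2.resize(p[200:440,170:420],(500,480)),cv2.resize(t[190:340,140:260],(288,480))[:, :] if 0 else cv2.resize(t[190:340,140:235],(300,480))])
cv2.imwrite('pics/c9.png',a[:,:,::-1])
```

```text
[(297, 379, np.float64(420.0), np.float64(344.0)), (268, 366, np.float64(493.0), np.float64(343.0)), (246, 346, np.float64(569.0), np.float64(318.0))]
(array([170. , 304.1,  12.1]), array([419., 347.])) (array([171. , 275. ,  11.7]), array([491., 347.])) (array([182.4, 244.9,  11.8]), array([566., 321.])) (array([442.3, 157.9,   9.1]), array([ 789., -345.]))
[418.0090522  -53.21541825 192.50752211]
```

View pics/c9.png

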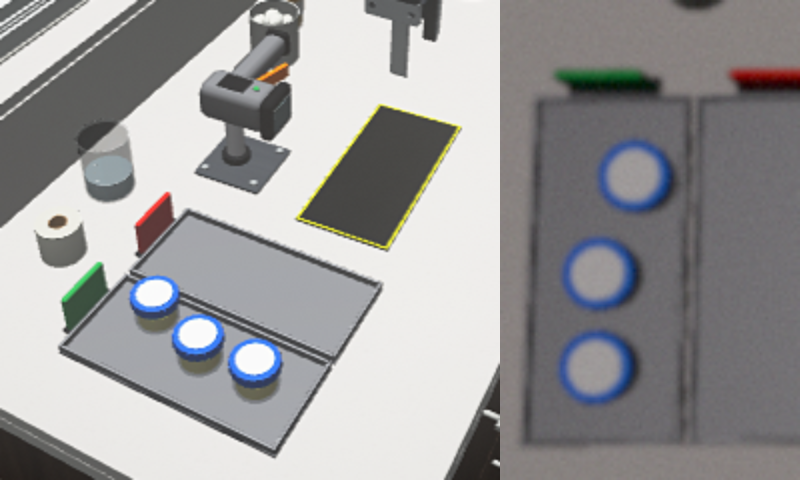

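All three pots stand upright inside the green-flagged tray. In the top crop they are at (635,177), (599,272) and (597,367). The pad is empty and the trigger is released, so I'm handing in.

```bash
python3 -c "
from cell import manip
print(manip.sign_off())"
```

```text
the job is handed in; nothing more can be done
None
```

The job is handed in: all three pots (I saw no fourth) stood upright on the pad, the trigger was squeezed fully for about a second and sprang back, and the pots now stand upright in tray_2, the green-flagged tray.

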